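# Lift the divider flap of a gift box and pack a soap below it

## Robot

A 6-joint arm with a two-finger parallel gripper is mounted at the origin on a cart in front of the work surface, level with it; the furniture and walls round the work are solid. World frame = base frame: x ahead of the robot, y to its left, z up, the work surface at z = 0. Lengths are in m, angles in degrees, forces in N, time in s.
With the tool pointing down it reaches from about 0.35 to 0.725 m from the base axis. Payload 4.3 kg.
Tool frame: the origin (TCP) lies midway between the tips of the shut fingers; the grasp point (between the pads) lies 19 mm behind it (manip.grip_depth is the distance from the TCP to the grasp point, in m); z points along the fingers, y is the line along which they close (so a half turn about z gives the same grasp; the last joint's range is limited). The gripper opens to 85 mm and grips with 20 to 120 N. Pads are 22 mm wide; open, the fingers measure 114 mm over their backs; the gripper's body (76 mm by 85 mm) begins 54 mm behind the grasp point. The pads swing forward as they close: fully open they stand 13 mm farther back than shut.
Start: joints at [-77.653, 21.618, 4.641, 73.018, 0, 83.68], TCP at [0.184, -0.545, 0.231] pointing down, gripper open.
Joint ranges: [-156.06, 156.06], [-48.1, 94.91], [-58.44, 69.94], [-101.28, 121.22], [-78.64, 73.56], [-180, 180]. Speed limits (degrees/s): [147.25, 147.25, 180, 180, 180, 180].

## Interface

Orientations are given as a 3x3 rotation matrix whose columns are the frame's x, y, z axes.
In Python, from station import manip gives the robot as it stands.
- The arm moves only by the tool move_arm, never from a script. Its argument "moves" is a list of rows, each an object with "translation": the shift along the tool's x, y, z normalised to -1 to 1, where 1 is 0.8 m, a list of three; "twist": the turn about the tool's z normalised to -1 to 1, where 1 is 180 degrees. A call has 1 to 20 rows; each row shifts and turns the commanded pose from where the row before left it, along the tool's axes as they then stand; what a row does not reach is not made up. A row lasts 1/8 s, in which the tool goes at most 62.5 mm and 10.7 degrees, less where a joint would pass 70% of its speed; a pose out of reach is approached as far as the arm can. A call with a number of a shift or a turn outside -1 to 1 is refused whole. A call with a gripper value outside its range is refused whole. "grip" is the opening, from 0 (shut) to 1 (fully open), set as the call begins (left out, the last holds). The fingers move at their own pace and stop on an object; the grip force is fixed at half the most. Time passes only in rows, so rows that do not move let the fingers close. It gives the time, the measured TCP pose, the force, the opening and the grip force at its end, in the units of the state.
- manip.get_state(): the state, without advancing time (a new reading comes with each control period).
- manip.read_camera(name): name is "scene" or "top" or "wrist"; returns a dict with "img" (384x512x3 uint8, red, green, blue), "depth" (384x512 float32, m along the optical axis (not along the pixel's ray), 0 where there is no reading), "fx", "fy", "cx", "cy" (pixels), "k1" (the pictures are not rectified: a ray, as slopes to the right and down, at radius r is drawn at 1 + k1 r^2 times it, then the intrinsics apply), "R" (3x3) and "t" (3): a world point X has camera coordinates R X + t; the wrist camera has in their place "hand_eye" (4x4, takes a point from camera to tool coordinates, whose origin is the TCP and whose axes are the flange's). Camera axes: x right, y down, z forward; pixel columns grow to the right and rows downward; lengths in m; the calibration is good to about 2 mm. A picture is of the moment at which its call begins: read the wrist's pose just before it.
- manip.close_job(): hands the job in; it is judged then, once.
Trained networks look in a picture, given as the dict that the camera call returned (one of the last four; its "shot" number tells which), for a name from the list of things; names that differ only in an ending like _2 or _b are one class to them, and where a whole thing is asked for, a point or a joint stands for the part that bears it (a point fixed in the world has none). Each returns a list of dicts, best first, with "score" (0 to 1); they miss things now and then, are a little off and sometimes report something else, mostly with a low value. They report only what shows in the picture. A call takes as long as a camera call. They do not tell look-alikes from the thing itself.
- manip.search_frame(target, picture): "position" ([x, y, z] in m, in the coordinates of the camera as it stood for that picture, good to about 4 mm: the middle of the surface that is visible of it).
- manip.regions_of(target, picture): "region" (384x512 bool, what is visible of it).
- manip.pinpoint(target, picture): "position" ([x, y, z] in m, in the coordinates of the camera as it stood for that picture, good to about 4 mm: a listed point, or the origin of a listed thing).
The state is a dict: "time": time; "joint_positions": joint angles; "joint_velocities": joint speeds; "joint_torque": joint torques, N m; "tcp_pos": TCP position; "ee_rot": TCP orientation; "force": force on the tool from outside, world axes, zero at the start; "moment": the same for the moment, N m; "opening": opening from 0.0 (shut) to 1.0 (fully open); "gripper_force": force on a finger pad.
Only numpy, scipy, OpenCV 4.12 (cv2) and the standard library are available. Lean on these libraries where they do the work, as an engineer would, in place of code of your own. Each camera call takes 0.05 s, during which the arm holds its last target. There are 200 camera calls.

## Task

Take the wooden gift box's hinged divider flap by its knob and fold it up and back until it stands fully open, about upright. Then pick up the small flat brown soap carton from the table and lay it flat on the floor of the lower tier that the flap was covering, setting it down rather than dropping it. Leave the flap open, and leave the glass candle, the coaster and the black-lidded tin where they are.

Things in the scene. Friction and masses are not known exactly. Their poses are not given: they have to be found in the camera images.
- gift_box: Fixed pale wooden box. Origin on the table under the well's middle; x points to the hinge side, y to the open side bay, z up. Walls 6 mm. Well (lower tier): inside x -65..65, y -75..75 mm, floor 5 mm above the table, flap over it at 50..55 mm. Side bay, never covered, not for the soap: y 81..165. Rim 72 mm above the table, but 47 mm under the hinge.
- flap (a joint): Angle of the divider flap (darker wooden panel 126 x 144 x 5 mm), rad: 0 closed over the well, 1.57 upright, 1.7 fully open at its stop. Starts at 0 to 0.3. Hinge line along the box's y at box x = 66 mm, 52.5 mm above the table. Friction holds the flap at any angle; 2 to 3 N at the knob moves it.
- flap_knob (a point): Centre of the flap's knob: dark wooden disc, 24 mm diameter, 16 mm long along the box's y, on a thin brass stem. Pinch its flat ends from above, closing along the box's y; it can turn between the fingers as the flap swings. Closed, the centre is 104 mm from the hinge line toward the front wall (at box y = 0) and 34 mm above the hinge line; with the flap upright it is on the panel's far side.
- soap: The small flat brown paper soap carton, 45 mm (its x) by 63 mm (its y) by 26 mm high (z), about 0.1 kg. Origin at the centre of its underside. Starts lying flat on the table. Any heading is good in the well.
- glass_candle: Bystander: white candle in a clear glass, 60 mm diameter, 60 mm high, on the table; origin at the centre of its underside.
- coaster: Bystander: round coaster with red edge and blue face, 86 mm diameter, 13 mm thick, lying on the table; origin at the centre of its underside.
- black_lid_tin: Bystander: low round candle with a black lid, 59 mm diameter, 41 mm high, standing in the box's open side bay; origin at the centre of its underside.
Things that resemble listed ones, but are neither listed nor needed, are in the scene too. There is more than one size of the soap; the job needs the larger.

How it is judged (in metres and radians):
On the way:
1. the flap is folded up to about upright or beyond while the soap is still outside the box (value of joint flap above 1.35 rad and horizontal distance between soap and gift_box above 0.11 m), for 0.2 s.
At the end, for the whole second after the job is handed in: The flap stands open (more than 1.35 rad, about 77 degrees), and the soap carton lies still and flat (within 10 degrees, right way up) on the well's floor, anywhere and at any heading inside its walls (underside less than 15 mm above the table; the floor is at 5 mm) (value of joint flap above 1.35 rad and x of soap in the frame of gift_box between -0.055 and 0.055 m and y of soap in the frame of gift_box between -0.065 and 0.065 m and z of soap in the frame of gift_box below 0.015 m and angle between soap's own z axis and vertical below 0.17 rad and linear speed of soap below 0.02 m/s); the robot touches nothing.
It fails at once if the glass candle is moved more than 30 mm (distance of glass_candle from where it was at the start of the episode above 0.03 m).
It fails at once if the coaster is moved more than 30 mm (distance of coaster from where it was at the start of the episode above 0.03 m).
It fails at once if the black-lidded tin is moved more than 30 mm (distance of black_lid_tin from where it was at the start of the episode above 0.03 m).
It fails at once if the soap is dropped (falls freely by more than about 40 mm) (linear speed of soap above 0.9 m/s and contact force between the fingers and soap below 0.2 N).
It also fails if it takes over 51 s, if anything falls off the work surface, if the arm or the gripper's body presses on something with over 40 N, if the wrist force passes 120 N, or if a joint passes its speed limit or range.

## Working session

There is one attempt and no reset: what is moved stays moved. The work goes in short steps, Python scripts to look and compute and a tool call to move; the robot and the scene stay as the last step left them, time stands still between calls to the robot, and variables do not carry over. Pictures are saved under pics/ and viewed, at most 10 in all, crops included, and the job is handed in when it is done.

Besides the shell and the picture viewer there is one more tool, called after ">>>" as name(argument=value, ...), one argument or row to a line, values as JSON. move_arm: Moves the arm, as the interface text tells. Scaled input: -1 to 1 covers 0.8 m each way for a shift and 180 degrees each way for a turn. Its arguments: {"type":"object","properties":{"moves":{"type":"array","items":{"type":"object","properties":{"translation":{"type":"array","items":{"type":"number"}},"twist":{"type":"number"}}}},"grip":{"type":"number"}},"required":["moves"]}

```bash
mkdir -p pics; cat > h.py <<'E'
import numpy as np, cv2
from station import manip
np.set_printoptions(precision=4,suppress=True)
def w(p,c,s=None):
    p=np.asarray(p,float)
    if 'R' in c: return np.array(c['R']).T@(p-np.array(c['t']))
    H=np.array(c['hand_eye']); q=H[:3,:3]@p+H[:3,3]
    return np.array(s['ee_rot'])@q+np.array(s['tcp_pos'])
def cloud(c,mask,s=None):
    v,u=np.nonzero(mask&(c['depth']>0)); z=c['depth'][v,u]
    K=np.array([[c['fx'],0,c['cx']],[0,c['fy'],c['cy']],[0,0,1.]])
    x=cv2.undistortPoints(np.stack([u,v],1).astype(np.float64)[:,None],K,np.array([c['k1'],0,0,0.]))[:,0]
    P=np.c_[x*z[:,None],z]
    if 'R' in c: return (P-np.array(c['t']))@np.array(c['R'])
    H=np.array(c['hand_eye']); return (P@H[:3,:3].T+H[:3,3])@np.array(s['ee_rot']).T+np.array(s['tcp_pos'])
def save(c,n): cv2.imwrite('pics/'+n,np.ascontiguousarray(c['img'][:,:,::-1]))
E
python3 - <<'E'
from h import *
s=manip.get_state(); print(s['tcp_pos'],np.array(s['ee_rot']))
ims=[]
for n in ['top','scene']:
    c=manip.read_camera(n); ims.append(c['img'])
    for t in ['gift_box','flap_knob','soap','glass_candle','coaster','black_lid_tin']:
        for d in manip.pinpoint(t,c)[:3]: print(n,t,round(d['score'],2),w(d['position'],c))
    for d in manip.regions_of('soap',c)[:4]:
        P=cloud(c,d['region']); z=np.percentile(P[:,2],90); T=P[P[:,2]>z-.006]
        r=cv2.minAreaRect((T[:,:2]*1000).astype(np.float32)); print(' region',round(d['score'],2),len(P),z,r)
cv2.imwrite('pics/a.png',cv2.resize(np.vstack(ims)[:,:,::-1],None,fx=.78,fy=.78))
E
```

```text
[ 0.1839 -0.5441  0.2304] [[ 0.9474  0.32   -0.0004]
 [ 0.32   -0.9474  0.002 ]
 [ 0.0002 -0.002  -1.    ]]
top gift_box 0.76 [0.4776 0.2875 0.0001]
top flap_knob 0.95 [0.4431 0.2893 0.0867]
top flap_knob 0.53 [0.4757 0.2852 0.0024]
top soap 0.67 [ 0.6117 -0.0151 -0.0009]
top soap 0.62 [ 0.5701  0.1151 -0.0021]
top glass_candle 0.96 [ 0.4645  0.0638 -0.0042]
top coaster 0.66 [ 0.4773 -0.0781  0.0003]
top black_lid_tin 0.56 [0.4922 0.4114 0.0055]
 region 0.73 471 0.027173246383975422 ((612.7843627929688, -17.009368896484375), (61.66388702392578, 45.887699127197266), 35.75260543823242)
 region 0.57 237 0.021212977271558683 ((569.0780029296875, 116.37673950195312), (34.650390625, 46.75535583496094), 40.5157356262207)
scene gift_box 0.62 [ 0.4795  0.2877 -0.0019]
scene flap_knob 0.6 [0.4445 0.2841 0.0891]
scene soap 0.63 [ 0.611  -0.0169  0.0006]
scene soap 0.49 [ 0.5677  0.1159 -0.0034]
scene glass_candle 0.87 [0.4685 0.0664 0.0003]
scene coaster 0.73 [ 0.4793 -0.079   0.0008]
scene black_lid_tin 0.59 [0.4919 0.3998 0.0029]
 region 0.76 283 0.026300035505442163 ((611.5507202148438, -15.489082336425781), (60.55491638183594, 48.24335479736328), 34.796749114990234)
 region 0.73 146 0.020623160966544464 ((567.2650756835938, 117.73149108886719), (31.542543411254883, 50.51824188232422), 42.325439453125)
```

View pics/a.png

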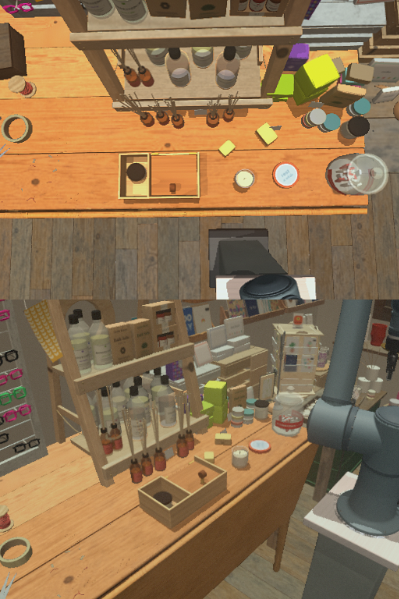

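The top view shows the box at (160,175), its knob at (172,187), the larger soap at (266,133) and a smaller decoy at (227,148). The black-lidded tin is in the bay at (136,172). Next I need the box yaw and the clearance to the rack.

```bash
cat >> h.py <<'E'
def plan(dest,yaw_y=None):
    """scaled tool-frame shift to dest, and twist that brings tool y to world heading yaw_y (deg, mod 180)"""
    s=manip.get_state(); R=np.array(s['ee_rot']); d=R.T@(np.array(dest)-np.array(s['tcp_pos']))/.8
    t=None
    if yaw_y is not None:
        a=np.degrees(np.arctan2(R[1,1],R[0,1])); t=-(((yaw_y-a)+90)%180-90)
    print('t',s['time'],'tcp',np.array(s['tcp_pos']),'shift',d,'len mm',np.linalg.norm(d)*800,'twist deg',t,'f',np.array(s['force']),'open',s['opening'],s['gripper_force'],'j6',s['joint_positions'][5])
E
python3 - <<'E'
from h import *
c=manip.read_camera('top')
r=manip.regions_of('gift_box',c)[0]; P=cloud(c,r['region'])
T=P[(P[:,2]>.062)&(P[:,2]<.085)]
print(len(P),len(T),cv2.minAreaRect((T[:,:2]*1000).astype(np.float32)))
A=cloud(c,np.ones(c['depth'].shape,bool))
for x0 in np.arange(.56,.86,.03):
    m=(A[:,0]>x0)&(A[:,0]<x0+.03)
    print(round(x0,2),[round(float(A[m&(A[:,1]>y)&(A[:,1]<y+.1)][:,2].max(initial=-1)),3) for y in (-.2,-.1,0,.1,.2,.3,.4)])
plan([.45,-.1,.25],-90)
E
```

```text
5618 880 ((480.0309753417969, 332.921875), (252.70849609375, 140.44140625), 89.23868560791016)
0.56 [0.004, 0.032, 0.023, 0.024, 0.005, 0.004, 0.004]
0.59 [0.004, 0.029, 0.029, 0.022, 0.004, 0.004, 0.004]
0.62 [0.082, 0.034, 0.027, 0.248, 0.244, 0.267, 0.004]
0.65 [0.081, 0.004, 0.226, 0.254, 0.246, 0.275, 0.004]
0.68 [0.029, 0.089, 0.23, 0.232, 0.091, 0.267, 0.09]
0.71 [0.167, 0.171, 0.172, 0.087, 0.089, 0.088, 0.172]
0.74 [0.167, 0.369, 0.369, 0.369, 0.369, 0.369, 0.369]
0.77 [0.167, 0.407, 0.402, 0.369, 0.369, 0.369, 0.407]
0.8 [0.166, 0.423, 0.422, 0.421, 0.424, 0.44, 0.439]
0.83 [0.102, 0.103, 0.388, 0.375, 0.392, 0.403, 0.406]
t 0.9 tcp [ 0.184  -0.5448  0.2314] shift [ 0.4929 -0.4204 -0.0234] len mm 518.5963919353109 twist deg 18.66584318136701 f [-0.5824 -0.6787  0.1865] open 1.0037229989272334 0.0 j6 83.68020653948037
```

>>> move_arm(
  moves=[
    {"twist": 0.052},
    {"twist": 0.052},
    {"translation": [0.037, -0.0615, -0.003]},
    {"translation": [0.037, -0.0615, -0.003]},
    {"translation": [0.037, -0.0615, -0.003]},
    {"translation": [0.037, -0.0615, -0.003]},
    {"translation": [0.037, -0.0615, -0.003]},
    {"translation": [0.037, -0.0615, -0.003]},
    {"translation": [0.037, -0.0615, -0.003]},
    {"translation": [0.037, -0.0615, -0.003]},
    {"translation": [0.037, -0.0615, -0.003]},
    {"translation": [0, -0.069, 0]},
    {"translation": [0, -0.069, 0]},
    {"translation": [0, -0.069, 0]},
    {"translation": [0, -0.069, 0]},
    {"translation": [0, -0.069, 0]},
    {"translation": [0, -0.069, 0]},
    {"translation": [0, -0.069, 0]},
    {},
  ],
  grip=0.5,
)

```text
validation failed for argument at $.mo...
```

```bash
python3 - <<'E'
from h import *
s=manip.get_state(); c=manip.read_camera('wrist'); save(c,'b.png')
for t in ['gift_box','flap_knob']:
    for d in manip.pinpoint(t,c)[:3]: print(t,round(d['score'],2),w(d['position'],c,s))
for d in manip.regions_of('flap_knob',c)[:2]:
    P=cloud(c,d['region'],s); print(round(d['score'],2),len(P))
    T=P[P[:,2]>.085]; print('top part',len(T),T.min(0),T.max(0),T.mean(0))
    F=P[(P[:,2]<.075)&(P[:,2]>.04)]; print('panel',len(F),F.min(0),F.max(0))
    if len(F)>50: print(np.linalg.lstsq(np.c_[F[:,:2],np.ones(len(F))],F[:,2],rcond=None)[0])
plan([.443,.288,.2],-90)
E
```

```text
t 1.1 tcp [ 0.1841 -0.5448  0.2313] shift [ 0.6398 -0.8826  0.039 ] len mm 872.6948882571713 twist deg 18.666796904037128 f [ 0.0713  0.1457 -0.0157] open 0.9981055952465201 0.0 j6 83.68091198552476
```

View pics/b.png

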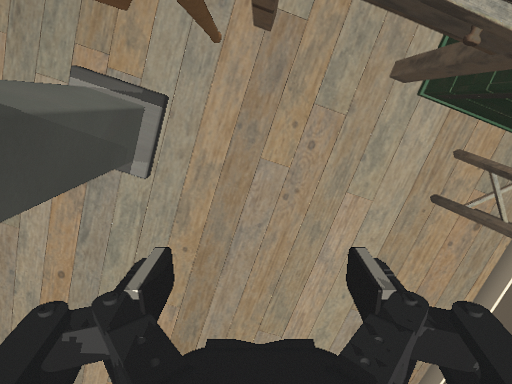

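The move was refused, probably because some rows lacked a field. The picture shows only the floor and the open fingers, so the arm hasn't moved. I'll send it again with full rows.

>>> move_arm(
  moves=[
    {"translation": [0, 0, 0], "twist": 0.052},
    {"translation": [0, 0, 0], "twist": 0.052},
    {"translation": [0.037, -0.0615, -0.003], "twist": 0},
    {"translation": [0.037, -0.0615, -0.003], "twist": 0},
    {"translation": [0.037, -0.0615, -0.003], "twist": 0},
    {"translation": [0.037, -0.0615, -0.003], "twist": 0},
    {"translation": [0.037, -0.0615, -0.003], "twist": 0},
    {"translation": [0.037, -0.0615, -0.003], "twist": 0},
    {"translation": [0.037, -0.0615, -0.003], "twist": 0},
    {"translation": [0.037, -0.0615, -0.003], "twist": 0},
    {"translation": [0.037, -0.0615, -0.003], "twist": 0},
    {"translation": [0, -0.069, 0], "twist": 0},
    {"translation": [0, -0.069, 0], "twist": 0},
    {"translation": [0, -0.069, 0], "twist": 0},
    {"translation": [0, -0.069, 0], "twist": 0},
    {"translation": [0, -0.069, 0], "twist": 0},
    {"translation": [0, -0.069, 0], "twist": 0},
    {"translation": [0, -0.069, 0], "twist": 0},
    {"translation": [0, 0, 0], "twist": 0},
  ],
  grip=0.5,
)

```text
time: 3.48
tcp_pos: [0.4496, 0.1653, 0.2615]
ee_rot: [[0.988, 0.155, -0.016], [0.156, -0.983, 0.097], [-0.001, -0.098, -0.995]]
force: [0.3, 0.6, -0.2]
opening: 0.502
gripper_force: 0.0
```

```bash
python3 - <<'E'
from h import *
manip.read_camera('wrist'); manip.read_camera('wrist')
s=manip.get_state(); print(np.array(s['ee_rot']),np.array(s['joint_velocities']))
plan([.443,.288,.2],-90)
E
```

```text
[[ 0.9881  0.1531 -0.0167]
 [ 0.154  -0.9834  0.0958]
 [-0.0017 -0.0972 -0.9953]] [-0.7014 -0.0341 -0.4332 -0.0496  0.1463 -0.0498]
t 3.575 tcp [0.4495 0.1642 0.2612] shift [ 0.016 -0.146  0.091] len mm 138.20603132468082 twist deg 8.84969829120412 f [ 0.6146 -0.4473 -0.1984] open 0.5006954144746693 0.0 j6 179.94418194143327
```

>>> move_arm(
  moves=[
    {"translation": [0, 0, 0], "twist": -0.059},
    {"translation": [0, 0, 0], "twist": -0.059},
    {"translation": [0, 0, 0], "twist": -0.059},
    {"translation": [0, 0, 0], "twist": -0.059},
    {"translation": [0, 0, 0], "twist": -0.059},
    {"translation": [0, 0, 0], "twist": -0.059},
    {"translation": [0, 0, 0], "twist": -0.059},
    {"translation": [0, 0, 0], "twist": -0.059},
    {"translation": [0, 0, 0], "twist": -0.059},
    {"translation": [0, 0, 0], "twist": -0.059},
    {"translation": [0, 0, 0], "twist": -0.059},
    {"translation": [0, 0, 0], "twist": -0.059},
    {"translation": [0, 0, 0], "twist": -0.059},
    {"translation": [0, 0, 0], "twist": -0.059},
    {"translation": [0, 0, 0], "twist": -0.059},
    {"translation": [0, 0, 0], "twist": -0.059},
  ],
)

```text
time: 5.58
tcp_pos: [0.4495, 0.1636, 0.261]
ee_rot: [[-1.0, 0.018, -0.017], [0.016, 0.995, 0.096], [0.018, 0.096, -0.995]]
force: [0.1, -0.2, 0.2]
opening: 0.502
gripper_force: 0.0
```

```bash
python3 - <<'E'
from h import *
s=manip.get_state(); print(np.array(s['ee_rot']))
plan([.443,.288,.2],90)
E
```

```text
[[-0.9997  0.0176 -0.0169]
 [ 0.0159  0.9953  0.0959]
 [ 0.0185  0.0956 -0.9952]]
t 5.575 tcp [0.4495 0.1636 0.261 ] shift [0.0092 0.1474 0.091 ] len mm 138.75883059086524 twist deg -1.0145937030357857 f [ 0.0897 -0.1719  0.2105] open 0.5015522107940309 0.0 j6 9.673799652649517
```

>>> move_arm(
  moves=[
    {"translation": [0.003, 0.049, 0.02], "twist": -0.003},
    {"translation": [0.003, 0.049, 0.02], "twist": -0.003},
    {"translation": [0.003, 0.049, 0.02], "twist": 0},
    {"translation": [0, 0, 0], "twist": 0},
  ],
)

```text
time: 6.08
tcp_pos: [0.4421, 0.2871, 0.2236]
ee_rot: [[-1.0, 0.001, -0.019], [-0.001, 0.995, 0.096], [0.019, 0.096, -0.995]]
force: [-0.8, -1.3, -0.8]
opening: 0.5
gripper_force: 0.0
```

```bash
python3 - <<'E'
from h import *
s=manip.get_state(); c=manip.read_camera('wrist'); save(c,'c.png')
print(np.array(s['ee_rot']))
for t in ['gift_box','flap_knob']:
    for d in manip.pinpoint(t,c)[:3]: print(t,round(d['score'],2),w(d['position'],c,s))
for d in manip.regions_of('flap_knob',c)[:2]:
    P=cloud(c,d['region'],s); print(round(d['score'],2),len(P))
    T=P[P[:,2]>.085]; print('top part',len(T),T.min(0),T.max(0),T.mean(0))
    F=P[(P[:,2]<.08)&(P[:,2]>.04)]; print('panel',len(F),F.min(0),F.max(0))
    if len(F)>50: print(np.linalg.lstsq(np.c_[F[:,:2],np.ones(len(F))],F[:,2],rcond=None)[0])
z=np.array(s['ee_rot'])[:,2]
plan(np.array([.443,.288,.0867])+.019*z,90)
E
```

```text
[[-0.9998  0.0011 -0.0189]
 [-0.0008  0.9954  0.0955]
 [ 0.0189  0.0955 -0.9952]]
gift_box 0.64 [ 0.4842  0.2872 -0.0019]
gift_box 0.39 [ 0.6158 -0.0192  0.0014]
flap_knob 0.94 [0.4439 0.2893 0.0868]
0.72 12562
top part 408 [0.431  0.2588 0.087 ] [0.4546 0.3076 0.2326] [0.4418 0.2864 0.0976]
panel 12154 [0.4199 0.2143 0.052 ] [0.5458 0.3578 0.0582]
[-0.0008  0.0005  0.0558]
t 6.275 tcp [0.4434 0.2852 0.2252] shift [-0.0024 -0.0131  0.1965] len mm 157.52381941406057 twist deg -0.2778034272239154 f [ 0.0084 -0.0872 -0.1145] open 0.5023175983809309 0.0 j6 22.89698216637778
```

View pics/c.png

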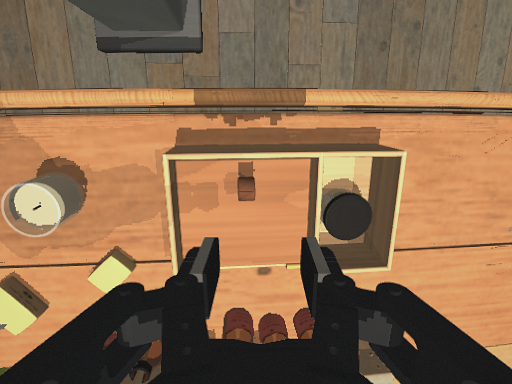

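The wrist picture shows the knob at (246,188) on the closed flap, with the tin at (347,216). The network puts the knob at about (0.444, 0.288, 0.087). I'll go down and pinch it.

>>> move_arm(
  moves=[
    {"translation": [-0.0006, -0.0033, 0.049], "twist": 0},
    {"translation": [-0.0006, -0.0033, 0.049], "twist": 0},
    {"translation": [-0.0006, -0.0033, 0.049], "twist": 0},
    {"translation": [-0.0006, -0.0033, 0.049], "twist": 0},
    {"translation": [0, 0, 0], "twist": 0},
  ],
)

```text
time: 6.9
tcp_pos: [0.4399, 0.2887, 0.0656]
ee_rot: [[-1.0, 0.006, -0.022], [0.003, 0.996, 0.094], [0.023, 0.094, -0.995]]
force: [0.4, -0.1, 1.0]
opening: 0.499
gripper_force: 0.0
```

>>> move_arm(
  moves=[
    {"translation": [0, 0, 0], "twist": 0},
    {"translation": [0, 0, 0], "twist": 0},
    {"translation": [0, 0, 0], "twist": 0},
    {"translation": [0, 0, 0], "twist": 0},
  ],
  grip=0,
)

```text
time: 7.4
tcp_pos: [0.4436, 0.2886, 0.0695]
ee_rot: [[-1.0, 0.004, -0.013], [0.003, 0.996, 0.091], [0.014, 0.091, -0.996]]
force: [-0.8, -6.0, 1.1]
opening: 0.181
gripper_force: 58.4
```

```bash
python3 - <<'E'
from h import *
s=manip.get_state(); R=np.array(s['ee_rot']); p=np.array(s['tcp_pos']); print(p,s['opening'],s['gripper_force'],s['force'],p-.019*R[:,2])
# arc from current: knob rel hinge
prev=np.array([-.104,0,.034])
for th in np.linspace(0,1.5,16)[1:]:
    q=np.array([-.104*np.cos(th)+.034*np.sin(th),0,.104*np.sin(th)+.034*np.cos(th)])
    print(round(th,2),q, (R.T@(q-prev))/.8); prev=q
E
```

```text
[0.4436 0.2886 0.0695] 0.18053480204468356 58.41376841068268 [-0.8375 -5.9938  1.1428] [0.4438 0.2868 0.0884]
0.1 [-0.1001  0.      0.0442] [-0.0047  0.0012 -0.0128]
0.2 [-0.0952  0.      0.054 ] [-0.006   0.0011 -0.0122]
0.3 [-0.0893  0.      0.0632] [-0.0072  0.0011 -0.0116]
0.4 [-0.0826  0.      0.0718] [-0.0083  0.001  -0.0108]
0.5 [-0.075   0.      0.0797] [-0.0093  0.0009 -0.0099]
0.6 [-0.0666  0.      0.0868] [-0.0103  0.0009 -0.009 ]
0.7 [-0.0576  0.      0.093 ] [-0.0111  0.0008 -0.0079]
0.8 [-0.0481  0.      0.0983] [-0.0119  0.0007 -0.0067]
0.9 [-0.038   0.      0.1026] [-0.0125  0.0005 -0.0055]
1.0 [-0.0276  0.      0.1059] [-0.013   0.0004 -0.0043]
1.1 [-0.0169  0.      0.1081] [-0.0133  0.0003 -0.0029]
1.2 [-0.006   0.      0.1093] [-0.0136  0.0002 -0.0016]
1.3 [0.0049 0.     0.1093] [-0.0137  0.0001 -0.0002]
1.4 [0.0158 0.     0.1083] [-0.0136 -0.0001  0.0011]
1.5 [0.0266 0.     0.1061] [-0.0134 -0.0002  0.0025]
```

>>> move_arm(
  moves=[
    {"translation": [-0.0047, 0.001, -0.0128], "twist": 0},
    {"translation": [-0.006, 0.001, -0.0122], "twist": 0},
    {"translation": [-0.0072, 0.001, -0.0116], "twist": 0},
    {"translation": [-0.0083, 0.001, -0.0108], "twist": 0},
    {"translation": [-0.0093, 0.001, -0.01], "twist": 0},
    {"translation": [-0.0103, 0.001, -0.009], "twist": 0},
    {"translation": [-0.0111, 0.001, -0.0079], "twist": 0},
    {"translation": [-0.0119, 0.0007, -0.0067], "twist": 0},
  ],
)

```text
time: 8.4
tcp_pos: [0.4964, 0.2884, 0.1318]
ee_rot: [[-1.0, 0.004, -0.021], [0.002, 0.996, 0.091], [0.021, 0.091, -0.996]]
force: [-1.4, -5.7, -6.2]
opening: 0.181
gripper_force: 58.5
```

```bash
python3 - <<'E'
from h import *
s=manip.get_state(); R=np.array(s['ee_rot']); p=np.array(s['tcp_pos']); g=p-.019*R[:,2]-[.547,0,.0525]
print(g,'want -.048,.098; th est',np.pi-np.arctan2(g[2],g[0])-np.arctan2(34,104)); print(R,s['force'],s['gripper_force'])
E
```

```text
[-0.0502  0.2866  0.0982] want -.048,.098; th est 0.7820650229285266
[[-0.9998  0.0042 -0.0211]
 [ 0.0022  0.9958  0.0915]
 [ 0.0214  0.0914 -0.9956]] [-1.39   -5.6774 -6.1518] 58.50834131240845
```

>>> move_arm(
  moves=[
    {"translation": [-0.0125, 0.0005, -0.0055], "twist": 0},
    {"translation": [-0.013, 0.0004, -0.0043], "twist": 0},
    {"translation": [-0.0133, 0.0003, -0.0029], "twist": 0},
    {"translation": [-0.0136, 0.0002, -0.0016], "twist": 0},
    {"translation": [-0.0137, 0, -0.0002], "twist": 0},
    {"translation": [-0.0136, 0, 0.0011], "twist": 0},
    {"translation": [-0.0134, 0, 0.0025], "twist": 0},
    {"translation": [0, 0, 0], "twist": 0},
    {"translation": [0, 0, 0], "twist": 0},
  ],
)

```text
time: 9.52
tcp_pos: [0.5732, 0.2887, 0.141]
ee_rot: [[-1.0, 0.004, -0.016], [0.003, 0.996, 0.093], [0.016, 0.093, -0.996]]
force: [-1.2, -7.1, 0.2]
opening: 0.177
gripper_force: 58.4
```

```bash
python3 - <<'E'
from h import *
s=manip.get_state(); R=np.array(s['ee_rot']); p=np.array(s['tcp_pos']); g=p-.019*R[:,2]-[.547,0,.0525]
print(g,'th est',np.pi-np.arctan2(g[2],g[0])-np.arctan2(34,104)); print(R,s['force'],s['gripper_force'])
c=manip.read_camera('scene'); save(c,'d.png')
c=manip.read_camera('top')
A=cloud(c,np.ones(c['depth'].shape,bool)); m=(A[:,0]>.59)&(A[:,0]<.68)&(A[:,1]>.15)&(A[:,1]<.45)&(A[:,2]>.1)
B=A[m]; print(len(B),B.min(0),B.max(0))
E
```

```text
[0.0266 0.287  0.1074] th est 1.4972069948347209
[[-0.9999  0.0044 -0.016 ]
 [ 0.0029  0.9957  0.0927]
 [ 0.0164  0.0927 -0.9956]] [-1.1714 -7.1252  0.2028] 58.38214695453644
1836 [0.59   0.1502 0.1075] [0.6754 0.3133 0.637 ]
```

View pics/d.png

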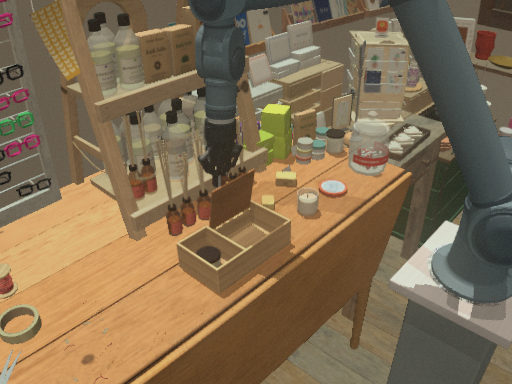

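The scene view shows the flap standing upright at (232,200), with the tin and candle where they were. I'll release the knob and go up.

>>> move_arm(
  moves=[
    {"translation": [0, 0, 0], "twist": 0},
    {"translation": [0, 0, 0], "twist": 0},
    {"translation": [0, 0, 0], "twist": 0},
    {"translation": [0, 0, -0.02], "twist": 0},
    {"translation": [0, 0, -0.04], "twist": 0},
    {"translation": [0, 0, -0.05], "twist": 0},
    {"translation": [0, 0, -0.05], "twist": 0},
    {"translation": [0.02, 0, -0.02], "twist": 0},
    {"translation": [0.04, 0, 0], "twist": 0},
    {"translation": [0, 0, 0], "twist": 0},
  ],
  grip=0.5,
)

```text
time: 10.88
tcp_pos: [0.5243, 0.2771, 0.2838]
ee_rot: [[-1.0, 0.002, -0.019], [0.0, 0.995, 0.096], [0.019, 0.096, -0.995]]
force: [0.2, -0.6, -0.7]
opening: 0.499
gripper_force: 0.0
```

```bash
python3 - <<'E'
from h import *
c=manip.read_camera('top')
A=cloud(c,np.ones(c['depth'].shape,bool)); d=np.hypot(A[:,0]-.612,A[:,1]+.016)
for lo,hi in((.04,.08),(.08,.16),(.16,.3)):
    m=(A[:,2]>lo)&(A[:,2]<hi)&(d<.2); i=np.argsort(np.where(m,d,9))[:3]; print(lo,A[i],d[i])
F=A[(abs(A[:,0]-.547)<.05)&(A[:,1]>.22)&(A[:,1]<.35)&(A[:,2]>.1)&(A[:,2]<.2)]; print('flap top',len(F),np.median(F,0),F.min(0),F.max(0))
s=manip.get_state(); z=np.array(s['ee_rot'])[:,2]
plan(np.array([.56,-.016,.2]),125.75)
E
```

```text
0.04 [[ 0.6902 -0.0057  0.0562]
 [ 0.6922 -0.009   0.076 ]
 [ 0.6925 -0.0112  0.066 ]] [0.0789 0.0805 0.0806]
0.08 [[ 0.6918 -0.0092  0.0864]
 [ 0.6922 -0.0144  0.0846]
 [ 0.6924 -0.0195  0.0835]] [0.0801 0.0802 0.0805]
0.16 [[ 0.737  -0.0061  0.1601]
 [ 0.7373 -0.0116  0.165 ]
 [ 0.7375 -0.0162  0.1641]] [0.1254 0.1254 0.1255]
  return _methods._mean(a, axis=axis, dtype=dtype,
  ret = um.true_divide(
Traceback (most recent call last):
ValueError: zero-size array to reduction operation minimum which has no identity
```

>>> move_arm(
  moves=[
    {"translation": [-0.0098, -0.062, 0.007], "twist": 0},
    {"translation": [-0.0098, -0.062, 0.007], "twist": 0},
    {"translation": [-0.0098, -0.062, 0.007], "twist": 0},
    {"translation": [-0.0098, -0.062, 0.007], "twist": 0},
    {"translation": [-0.0098, -0.062, 0.007], "twist": 0},
    {"translation": [-0.0098, -0.062, 0.007], "twist": 0},
    {"translation": [0, 0, 0], "twist": -0.05},
    {"translation": [0, 0, 0], "twist": -0.05},
    {"translation": [0, 0, 0], "twist": -0.05},
    {"translation": [0, 0, 0], "twist": -0.05},
    {"translation": [0, 0, 0], "twist": 0},
  ],
  grip=0.95,
)

```text
time: 12.3
tcp_pos: [0.573, -0.0161, 0.22]
ee_rot: [[-0.812, -0.583, -0.017], [-0.582, 0.807, 0.097], [-0.042, 0.089, -0.995]]
force: [-0.3, 0.0, -0.2]
opening: 0.95
gripper_force: 0.0
```

```bash
python3 - <<'E'
from h import *
s=manip.get_state(); c=manip.read_camera('wrist'); save(c,'e.png')
for d in manip.pinpoint('soap',c)[:3]: print(round(d['score'],2),w(d['position'],c,s))
for d in manip.regions_of('soap',c)[:3]:
    P=cloud(c,d['region'],s); z=np.percentile(P[:,2],90); T=P[P[:,2]>z-.005]
    print(len(P),z,cv2.minAreaRect((T[:,:2]*1000).astype(np.float32)))
R=np.array(s['ee_rot']); print(R)
plan([.612,-.016,.01],125.75)
c=manip.read_camera('top')
A=cloud(c,np.ones(c['depth'].shape,bool))
F=A[(abs(A[:,0]-.547)<.05)&(A[:,1]>.22)&(A[:,1]<.35)&(A[:,2]>.08)&(A[:,2]<.25)]; print('flap',len(F)); 
if len(F): T=F[F[:,2]>F[:,2].max()-.012]; print(np.median(T,0),F.min(0),F.max(0))
E
```

```text
0.92 [ 0.6154 -0.0174  0.0033]
0.74 [ 0.5699  0.1159 -0.001 ]
1138 0.02086949038956095 ((571.2872314453125, 114.18057250976562), (35.0036735534668, 47.6152229309082), 41.10196304321289)
2108 0.026944161150518592 ((614.6739501953125, -18.345623016357422), (62.30683517456055, 44.893245697021484), 36.930755615234375)
3379 0.05959813061012847 ((468.98077392578125, 63.60906982421875), (59.2002067565918, 59.59122085571289), 57.402862548828125)
[[-0.812  -0.5834 -0.0174]
 [-0.5822  0.8073  0.0967]
 [-0.0424  0.0887 -0.9952]]
t 12.45 tcp [ 0.5729 -0.016   0.2203] shift [-0.0285 -0.0517  0.2608] len mm 213.90700576561724 twist deg 0.1088697818722153 f [0.3273 0.9233 0.1768] open 0.9518850749571272 0.0 j6 -46.660163759749814
flap 471
[0.5248 0.2865 0.1765] [0.5214 0.2209 0.0809] [0.5721 0.3496 0.1808]
```

View pics/e.png

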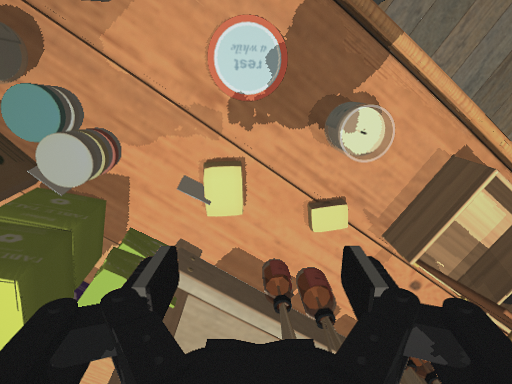

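The wrist view shows the soap at (223,188), the decoy at (328,214), the candle at (365,132), the coaster at (248,57), and a grey patch at (193,189) where a finger will come down. I'll check the patch's height and fit the flap angle.

```bash
python3 - <<'E'
from h import *
s=manip.get_state(); c=manip.read_camera('wrist')
m=np.zeros(c['depth'].shape,bool); m[178:204,176:206]=1
P=cloud(c,m,s); g=c['img'][m&(c['depth']>0)].astype(int); k=(np.ptp(g,axis=1)<35); print('patch',k.sum(),np.percentile(P[k],[5,50,95],axis=0))
for n in('top','scene'):
    c=manip.read_camera(n); A=cloud(c,np.ones(c['depth'].shape,bool))
    for lo,hi in((.085,.11),(.11,.13),(.13,.15),(.15,.17),(.17,.185)):
        F=A[(abs(A[:,0]-.55)<.045)&(A[:,1]>.225)&(A[:,1]<.345)&(A[:,2]>lo)&(A[:,2]<hi)]; print(n,lo,len(F),np.percentile(F[:,0],[10,50,90]) if len(F) else '')
    for d in manip.pinpoint('flap_knob',c)[:2]: print(d['score'],w(d['position'],c))
R=np.array(s['ee_rot']); z=R[:,2]
plan(np.array([.614,-.0177,.019])+.019*z,126.3)
E
```

```text
patch 395 [[ 0.6299 -0.0629  0.0056]
 [ 0.6338 -0.0494  0.021 ]
 [ 0.6374 -0.0344  0.0328]]
top 0.085 42 [0.5389 0.5408 0.5426]
top 0.11 42 [0.535  0.5364 0.5381]
top 0.13 38 [0.5313 0.5328 0.5339]
top 0.15 128 [0.5285 0.5416 0.5689]
top 0.17 188 [0.522  0.5249 0.5606]
0.6 [0.5634 0.2901 0.1619]
scene 0.085 242 [0.5346 0.5366 0.5388]
scene 0.11 208 [0.5304 0.5325 0.5344]
scene 0.13 208 [0.5268 0.5289 0.5308]
scene 0.15 278 [0.5235 0.5258 0.5576]
scene 0.17 144 [0.5214 0.5235 0.5556]
0.93 [0.5616 0.2846 0.1642]
0.57 [0.4936 0.4063 0.0018]
t 12.75 tcp [ 0.5729 -0.016   0.2206] shift [-0.0296 -0.054   0.2735] len mm 224.26248948606454 twist deg -0.3473493250757116 f [ 0.0984  0.0687 -0.3308] open 0.9447611837577823 0.0 j6 -46.74617908375125
```

```bash
python3 - <<'E'
from h import *
s=manip.get_state(); c=manip.read_camera('wrist')
c2=manip.read_camera('top')
im=cv2.resize(c['img'][150:230,165:265],None,fx=5,fy=5,interpolation=cv2.INTER_NEAREST)
K=c2; Rw=np.array(K['R'])@np.array([.62,-.03,.02])+np.array(K['t']); u=int(K['fx']*Rw[0]/Rw[2]+K['cx']); v=int(K['fy']*Rw[1]/Rw[2]+K['cy'])
cv2.imwrite('pics/f.png',im[:,:,::-1])
for v in range(180,204,3):
    row=[]
    for u in range(174,210,4):
        m=np.zeros(c['depth'].shape,bool); m[v,u]=1; P=cloud(c,m,s); row.append(int(P[0,2]*1000) if len(P) else None)
    print(v,row)
plan([.515,.287,.25],90)
E
```

```text
180 [0, 0, 15, 10, 6, 2, 1, 1, 25]
183 [0, 0, 19, 17, 13, 10, 5, 0, 25]
186 [0, 28, 25, 22, 18, 15, 11, 7, 25]
189 [0, 34, 31, 25, 23, 20, 17, 12, 26]
192 [0, 1, 0, 33, 29, 24, 22, 18, 26]
195 [0, 0, 0, 0, 33, 31, 27, 23, 26]
198 [1, 0, 0, 0, 0, 1, 33, 30, 25]
201 [0, 0, 0, 0, 0, -1, 0, 33, 31]
t 12.85 tcp [ 0.5729 -0.016   0.2206] shift [-0.1639  0.3509  0.0012] len mm 309.852875541199 twist deg 35.960193463701415 f [0.7766 0.7787 0.2508] open 0.9510736374872737 0.0 j6 -46.75590688702414
```

View pics/f.png

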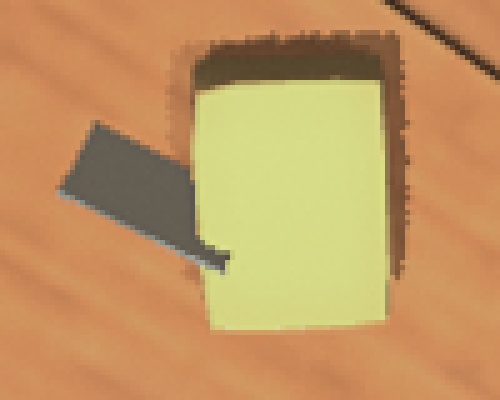

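The crop shows a small leaning price plate, about 34 mm high, beside the soap's long side at (130,190). I'll grip the soap by its short ends instead. The fitted flap angle is only about 1.39 rad, so I'll push the flap further open first.

>>> move_arm(
  moves=[
    {"translation": [-0.0239, 0.0609, 0], "twist": 0},
    {"translation": [-0.0239, 0.0609, 0], "twist": 0},
    {"translation": [-0.0239, 0.0609, 0], "twist": 0},
    {"translation": [-0.0239, 0.0609, 0], "twist": 0},
    {"translation": [-0.0239, 0.0609, 0], "twist": 0},
    {"translation": [-0.0239, 0.0609, 0], "twist": 0.05},
    {"translation": [0, 0, 0], "twist": 0.05},
    {"translation": [0, 0, 0], "twist": 0.05},
    {"translation": [0, 0, 0.035], "twist": 0.05},
    {"translation": [0, 0, 0.035], "twist": 0},
    {"translation": [0, 0, 0.035], "twist": 0},
    {"translation": [0, 0, 0.032], "twist": 0},
    {"translation": [0, 0, 0], "twist": 0},
  ],
  grip=0,
)

```text
time: 14.48
tcp_pos: [0.4911, 0.2966, 0.1402]
ee_rot: [[-1.0, 0.004, -0.021], [0.001, 0.995, 0.095], [0.022, 0.095, -0.995]]
force: [-0.3, 0.3, -0.4]
opening: 0.001
gripper_force: 0.0
```

>>> move_arm(
  moves=[
    {"translation": [-0.012, 0, 0], "twist": 0},
    {"translation": [-0.012, 0, 0], "twist": 0},
    {"translation": [-0.008, 0, 0], "twist": 0},
    {"translation": [-0.008, 0, 0], "twist": 0},
    {"translation": [-0.008, 0, 0], "twist": 0},
    {"translation": [-0.005, 0, 0], "twist": 0},
    {"translation": [0, 0, 0], "twist": 0},
  ],
)

```text
time: 15.35
tcp_pos: [0.5364, 0.2972, 0.1419]
ee_rot: [[-1.0, 0.003, -0.016], [0.002, 0.995, 0.097], [0.016, 0.097, -0.995]]
force: [-0.2, 0.2, -0.8]
opening: -0.004
gripper_force: 0.0
```

```bash
cat > fl.py <<'E'
from h import *
for n in('top','scene'):
    c=manip.read_camera(n); A=cloud(c,np.ones(c['depth'].shape,bool)); zz=[];xx=[]
    for lo in np.arange(.08,.15,.01):
        F=A[(abs(A[:,0]-.55)<.045)&(A[:,1]>.225)&(A[:,1]<.345)&(A[:,2]>lo)&(A[:,2]<lo+.01)]
        if len(F)>10: zz.append(lo+.005); xx.append(np.median(F[:,0]))
    print(n,np.array(xx)); 
    if len(xx)>2: print('theta',np.pi/2+np.arctan(np.polyfit(zz,xx,1)[0]))
E
python3 fl.py; python3 -c "
from h import *
plan([0,0,0])"
```

```text
top []
scene [0.5463 0.5467 0.547  0.5469 0.5476 0.5478 0.5476]
theta 1.5943239861085161
t 15.45 tcp [0.5355 0.297  0.1412] shift [ 0.6656 -0.3888  0.1514] len mm 628.4315063545616 twist deg None f [-0.2789 -0.103   0.6839] open -0.0018542733988595483 0.0 j6 20.45407808688605
```

>>> move_arm(
  moves=[
    {"translation": [0.03, 0, 0], "twist": 0},
    {"translation": [0.01, 0, -0.03], "twist": 0},
    {"translation": [0, 0, -0.07], "twist": 0},
    {"translation": [-0.007, -0.065, -0.006], "twist": 0},
    {"translation": [-0.007, -0.065, -0.006], "twist": 0},
    {"translation": [-0.007, -0.065, -0.006], "twist": 0},
    {"translation": [-0.007, -0.065, -0.006], "twist": 0},
    {"translation": [-0.007, -0.065, -0.006], "twist": 0},
    {"translation": [-0.007, -0.065, -0.006], "twist": 0.059},
    {"translation": [0, 0, 0], "twist": 0.059},
    {"translation": [0, 0, 0], "twist": 0.059},
    {"translation": [0, 0, 0], "twist": 0.059},
    {"translation": [0, 0, 0], "twist": 0.061},
    {"translation": [0, 0, 0], "twist": 0},
  ],
  grip=1,
)

```text
time: 17.2
tcp_pos: [0.5376, -0.0239, 0.2193]
ee_rot: [[-0.598, 0.801, -0.018], [0.797, 0.596, 0.097], [0.088, 0.044, -0.995]]
force: [0.4, -0.2, 0.5]
opening: 1.0
gripper_force: 0.0
```

```bash
python3 fl.py; python3 - <<'E'
from h import *
s=manip.get_state(); c=manip.read_camera('wrist'); save(c,'g.png')
for d in manip.pinpoint('soap',c)[:3]: print(round(d['score'],2),w(d['position'],c,s))
for d in manip.regions_of('soap',c)[:3]:
    P=cloud(c,d['region'],s); z=np.percentile(P[:,2],90); T=P[P[:,2]>z-.005]
    print(len(P),z,cv2.minAreaRect((T[:,:2]*1000).astype(np.float32)))
z=np.array(s['ee_rot'])[:,2]; print(np.array(s['ee_rot']))
plan(np.array([.612,-.0155,.10])+.019*z,36.3)
plan(np.array([.612,-.0155,.022])+.019*z,36.3)
E
```

```text
top [0.5449 0.5453 0.5457 0.5459 0.5462 0.5466 0.5469]
theta 1.6023406527304236
scene [0.5464 0.5464 0.547  0.5474 0.5476 0.5475 0.5482]
theta 1.5999495392658247
0.91 [ 0.6185 -0.018   0.0054]
1458 0.0212130162444896 ((570.9719848632812, 114.49351501464844), (34.41877365112305, 48.38377380371094), 42.94135665893555)
2032 0.02701595928546425 ((614.3930053710938, -17.47254180908203), (61.804664611816406, 45.09918212890625), 36.91248321533203)
[[-0.5984  0.801  -0.0173]
 [ 0.7964  0.597   0.0966]
 [ 0.0877  0.044  -0.9952]]
t 17.45 tcp [ 0.5378 -0.0239  0.2195] shift [-0.0601  0.074   0.1719] len mm 157.2435783245409 twist deg 0.3128196718622007 f [0.2404 0.0734 0.4606] open 1.0003407651062606 0.0 j6 40.852638822415855
t 17.45 tcp [ 0.5378 -0.0239  0.2195] shift [-0.0687  0.0697  0.2689] len mm 228.9248911980247 twist deg 0.3128196718622007 f [0.2404 0.0734 0.4606] open 1.0003407651062606 0.0 j6 40.852638822415855
```

View pics/g.png

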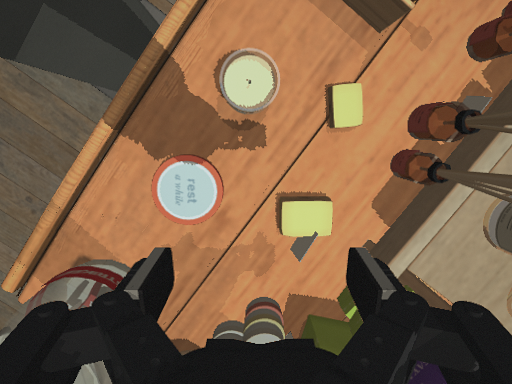

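The soap is at (307,218), and the price plate beside it at (304,245) is clear of the finger line. The flap reads 1.60 rad. Going down to the soap.

>>> move_arm(
  moves=[
    {"translation": [-0.015, 0.0188, 0.043], "twist": 0},
    {"translation": [-0.015, 0.0188, 0.043], "twist": 0},
    {"translation": [-0.015, 0.0188, 0.043], "twist": 0},
    {"translation": [-0.015, 0.0188, 0.043], "twist": 0},
    {"translation": [-0.003, -0.0015, 0.033], "twist": 0},
    {"translation": [-0.003, -0.0015, 0.033], "twist": 0},
    {"translation": [-0.002, -0.001, 0.02], "twist": 0},
    {"translation": [0, 0, 0], "twist": 0},
    {"translation": [0, 0, 0], "twist": 0},
  ],
)

```text
time: 18.58
tcp_pos: [0.6134, -0.0136, 0.013]
ee_rot: [[-0.596, 0.803, -0.015], [0.798, 0.595, 0.096], [0.086, 0.045, -0.995]]
force: [-0.1, -0.5, 0.3]
opening: 1.002
gripper_force: 0.0
```

```bash
python3 - <<'E'
from h import *
s=manip.get_state(); z=np.array(s['ee_rot'])[:,2]
plan(np.array([.6127,-.015,.019])+.019*z,36.5)
E
```

```text
t 18.575 tcp [ 0.6134 -0.0136  0.013 ] shift [-0.0002 -0.0014  0.0162] len mm 12.995414220552767 twist deg 0.04559463604638836 f [-0.0589 -0.4994  0.3019] open 1.0022261552622804 0.0 j6 43.36129049123247
```

>>> move_arm(
  moves=[
    {"translation": [0, -0.001, 0.008], "twist": 0},
    {"translation": [0, 0, 0.008], "twist": 0},
    {"translation": [0, 0, 0], "twist": 0},
  ],
)

```text
time: 18.95
tcp_pos: [0.611, -0.0126, -0.0014]
ee_rot: [[-0.596, 0.803, -0.018], [0.798, 0.595, 0.097], [0.089, 0.043, -0.995]]
force: [-0.3, -0.2, 0.3]
opening: 1.005
gripper_force: 0.0
```

>>> move_arm(
  moves=[
    {"translation": [0, 0, 0], "twist": 0},
    {"translation": [0, 0, 0], "twist": 0},
    {"translation": [0, 0, 0], "twist": 0},
    {"translation": [0, 0, 0], "twist": 0},
  ],
  grip=0.3,
)

```text
time: 19.45
tcp_pos: [0.6124, -0.0129, -0.0001]
ee_rot: [[-0.596, 0.803, -0.015], [0.798, 0.595, 0.096], [0.086, 0.045, -0.995]]
force: [0.5, -0.3, 5.5]
opening: 0.728
gripper_force: 65.9
```

>>> move_arm(
  moves=[
    {"translation": [0.006, 0, -0.001], "twist": 0},
    {"translation": [0.012, 0, -0.003], "twist": 0},
    {"translation": [0.012, 0, -0.015], "twist": 0},
    {"translation": [0, 0, -0.04], "twist": 0},
    {"translation": [0, 0, -0.06], "twist": 0},
    {"translation": [0, 0, -0.06], "twist": 0},
    {"translation": [0, 0, -0.03], "twist": 0},
    {"translation": [0, 0, 0], "twist": 0},
  ],
)

```text
time: 20.45
tcp_pos: [0.6016, -0.0097, 0.1706]
ee_rot: [[-0.597, 0.802, -0.012], [0.798, 0.595, 0.096], [0.084, 0.048, -0.995]]
force: [-0.1, -0.2, -1.9]
opening: 0.726
gripper_force: 65.4
```

```bash
python3 - <<'E'
from h import *
s=manip.get_state(); R=np.array(s['ee_rot']); c=manip.read_camera('wrist'); save(c,'k.png')
print(R)
for d in manip.regions_of('soap',c)[:3]:
    P=cloud(c,d['region'],s)@R; P-=np.array(s['tcp_pos'])@R; print(len(P),'tool frame',np.median(P,0),P.min(0),P.max(0))
z=R[:,2]
plan([.53,.05,.19]); plan(np.array([.477,.286,.19])+.019*z)
E
```

```text
[[-0.5966  0.8024 -0.0116]
 [ 0.7981  0.5948  0.0958]
 [ 0.0838  0.0479 -0.9953]]
2049 tool frame [0.1044 0.0411 0.1622] [0.0788 0.0224 0.1581] [0.137  0.0947 1.0701]
14085 tool frame [ 0.0024 -0.0001 -0.0262] [-0.1673 -0.0777 -0.0307] [0.0197 0.0675 0.1698]
t 20.55 tcp [ 0.5995 -0.0093  0.1671] shift [ 0.1135 -0.0244 -0.0198] len mm 94.20036347130139 twist deg None f [-0.4079 -0.2197 -1.2548] open 0.7296913263311746 65.40633189026266 j6 43.53694974827905
t 20.55 tcp [ 0.5995 -0.0093  0.1671] shift [0.3883 0.0981 0.0337] len mm 321.50417457803405 twist deg None f [-0.4079 -0.2197 -1.2548] open 0.7296913263311746 65.40633189026266 j6 43.53694974827905
```

View pics/k.png

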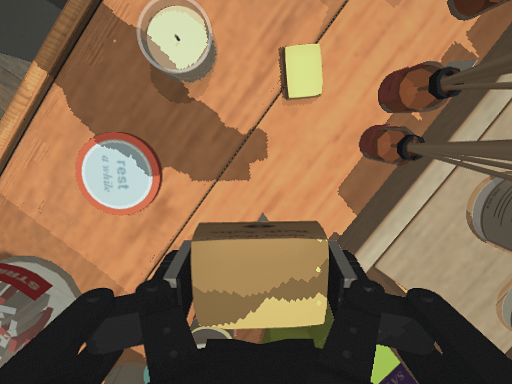

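The soap is held between the fingers at (260,275), with its underside about level with the TCP. Carrying it over the well.

>>> move_arm(
  moves=[
    {"translation": [0.055, 0.013, 0.01], "twist": 0},
    {"translation": [0.055, 0.013, 0.01], "twist": 0},
    {"translation": [0.055, 0.013, 0.01], "twist": 0},
    {"translation": [0.055, 0.013, 0.01], "twist": 0},
    {"translation": [0.055, 0.013, 0.01], "twist": 0},
    {"translation": [0.055, 0.013, 0.01], "twist": 0},
    {"translation": [0.055, 0.013, 0.01], "twist": 0},
    {"translation": [0, 0, 0], "twist": -0.05},
    {"translation": [0, 0, 0], "twist": -0.05},
    {"translation": [0, 0, 0], "twist": -0.05},
    {"translation": [0, 0, 0], "twist": -0.05},
    {"translation": [0, 0, 0], "twist": -0.05},
    {"translation": [0, 0, 0], "twist": -0.05},
    {"translation": [0, 0, 0], "twist": 0},
  ],
)

```text
time: 22.3
tcp_pos: [0.4724, 0.2844, 0.1402]
ee_rot: [[-1.0, -0.008, -0.02], [-0.01, 0.995, 0.095], [0.02, 0.095, -0.995]]
force: [0.2, -0.3, 0.1]
opening: 0.727
gripper_force: 65.6
```

```bash
python3 - <<'E'
from h import *
print(np.array(manip.get_state()['ee_rot']))
plan([.475,.288,.012],90)
E
```

```text
[[-0.9998 -0.0084 -0.0205]
 [-0.0103  0.9954  0.0952]
 [ 0.0196  0.0954 -0.9952]]
t 22.3 tcp [0.4724 0.2844 0.1402] shift [-0.0065 -0.0108  0.1598] len mm 128.26963840966394 twist deg 0.48503674528002705 f [ 0.2381 -0.29    0.0513] open 0.7266759422374189 65.58654676191509 j6 20.822689525848862
```

>>> move_arm(
  moves=[
    {"translation": [-0.001, -0.002, 0.03], "twist": 0},
    {"translation": [-0.001, -0.002, 0.03], "twist": 0},
    {"translation": [-0.001, -0.002, 0.03], "twist": 0},
    {"translation": [-0.001, -0.002, 0.03], "twist": 0},
    {"translation": [-0.001, -0.002, 0.025], "twist": 0},
    {"translation": [-0.001, -0.001, 0.013], "twist": 0},
    {"translation": [0, 0, 0], "twist": 0},
    {"translation": [0, 0, 0], "twist": 0},
  ],
)

```text
time: 23.3
tcp_pos: [0.4773, 0.2885, 0.016]
ee_rot: [[-1.0, -0.01, -0.016], [-0.011, 0.995, 0.097], [0.015, 0.097, -0.995]]
force: [-0.4, -0.4, -0.2]
opening: 0.726
gripper_force: 65.6
```

>>> move_arm(
  moves=[
    {"translation": [0, 0, 0.003], "twist": 0},
    {"translation": [0, 0, 0.003], "twist": 0},
    {"translation": [0, 0, 0], "twist": 0},
  ],
)

```text
time: 23.68
tcp_pos: [0.4767, 0.2887, 0.0106]
ee_rot: [[-1.0, -0.01, -0.017], [-0.012, 0.995, 0.097], [0.016, 0.097, -0.995]]
force: [-0.3, -0.8, -1.5]
opening: 0.726
gripper_force: 65.6
```

>>> move_arm(
  moves=[
    {"translation": [0, 0, 0.002], "twist": 0},
    {"translation": [0, 0, 0.002], "twist": 0},
    {"translation": [0, 0, 0], "twist": 0},
  ],
)

```text
time: 24.05
tcp_pos: [0.4768, 0.2891, 0.0075]
ee_rot: [[-1.0, -0.01, -0.017], [-0.012, 0.995, 0.097], [0.016, 0.097, -0.995]]
force: [-0.9, 0.4, -0.2]
opening: 0.722
gripper_force: 65.8
```

>>> move_arm(
  moves=[
    {"translation": [0, 0, 0], "twist": 0},
    {"translation": [0, 0, 0], "twist": 0},
    {"translation": [0, 0, 0], "twist": 0},
    {"translation": [0, 0, -0.01], "twist": 0},
    {"translation": [0, 0, -0.03], "twist": 0},
    {"translation": [0, 0, -0.06], "twist": 0},
    {"translation": [0, 0, -0.07], "twist": 0},
    {"translation": [0.03, 0, -0.06], "twist": 0},
    {"translation": [0, 0, 0], "twist": 0},
    {"translation": [0, 0, 0], "twist": 0},
  ],
  grip=0.92,
)

```text
time: 25.3
tcp_pos: [0.4559, 0.2707, 0.191]
ee_rot: [[-1.0, -0.01, -0.016], [-0.012, 0.995, 0.096], [0.015, 0.096, -0.995]]
force: [0.0, -0.8, -0.7]
opening: 0.92
gripper_force: 0.0
```

```bash
python3 fl.py; python3 - <<'E'
from h import *
s=manip.get_state(); c=manip.read_camera('wrist'); save(c,'m.png')
for d in manip.regions_of('soap',c)[:3]:
    P=cloud(c,d['region'],s); T=P[P[:,2]>np.median(P[:,2])-.006]
    print(round(d['score'],2),len(P),np.median(P,0),np.percentile(P[:,2],[10,90]),cv2.minAreaRect((T[:,:2]*1000).astype(np.float32)))
plan([0,0,0])
E
```

```text
top []
scene [0.5468 0.5473 0.5478 0.5481 0.5484 0.549  0.5498]
theta 1.6178620827172634
0.9 2534 [0.4778 0.2877 0.031 ] [0.0257 0.0319] ((481.77789306640625, 288.02459716796875), (45.292930603027344, 62.27738952636719), 0.9458076357841492)
0.85 1330 [0.5653 0.1186 0.0201] [0.0103 0.0211] ((524.2401733398438, 162.25633239746094), (34.694541931152344, 180.70277404785156), 44.19966506958008)
t 25.5 tcp [0.4551 0.2706 0.1893] shift [ 0.5683 -0.3536  0.2145] len mm 562.2937387033295 twist deg None f [0.1873 0.3201 0.3598] open 0.9208451698764086 0.0 j6 20.015378054870116
```

View pics/m.png

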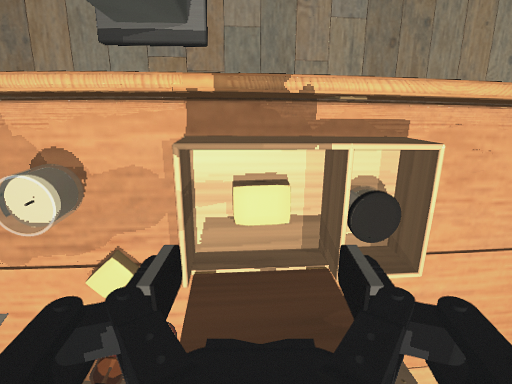

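The soap lies flat in the well at (261,202), with its top 31 mm above the table. The flap is open at about 1.6 rad, and the tin at (375,216) and the candle at (28,203) are in place. The gripper is clear, so I'm handing in.

```bash
python3 -c "
from station import manip
print(manip.close_job())"
```

```text
the job is handed in; nothing more can be done
None
```

I handed the job in at about 25.5 s of the 51 s; no verdict came back. The flap stands open at about 1.6 rad, the soap carton lies flat on the well floor, the candle and tin look unmoved, and I kept clear of the coaster but did not re-check it after placing.

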